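# Hang the parts scoop on the lip of the hardware bin

### The arm

A 6-joint arm with a two-finger parallel gripper is mounted at the origin on the work surface; the furniture and walls round the work are solid. World frame = base frame: x ahead of the robot, y to its left, z up, the work surface at z = 0. Lengths are in m, angles in rad, forces in N, time in s.
With the tool pointing down it reaches from about 0.35 to 0.975 m from the base axis. Payload 4.9 kg.
Tool frame: the origin (TCP) lies midway between the tips of the shut fingers; the grasp point (between the pads) lies 19 mm behind it (env.hold_point_z is the distance from the TCP to the grasp point, in m); z points along the fingers, y is the line along which they close (so a half turn about z gives the same grasp; the last joint's range is limited). The gripper opens to 85 mm and grips with 20 to 120 N. Pads are 22 mm wide; open, the fingers measure 114 mm over their backs; the gripper's body (76 mm by 85 mm) begins 54 mm behind the grasp point. The pads swing forward as they close: fully open they stand 13 mm farther back than shut.
Start: joints at [1.095, 0.053, 1.613, -0, 1.476, -0.119], TCP at [0.218, 0.586, 0.231] pointing down, gripper open.
Joint ranges: [-3.01, 3.01], [-1.01, 2.22], [0.06, 2.58], [-1.02, 4.17], [0.09, 2.62], [-3.14, 3.14]. Speed limits (rad/s): [2.57, 2.57, 3.14, 3.14, 3.14, 3.14].

### API

Orientations are given as a unit quaternion [x, y, z, w].
In Python, from station import env gives the robot as it stands. The module is installed in compiled form; this text tells all that it offers.
- The arm moves only by the shell command python3 -m jog 'ROWS'. ROWS is JSON, a list of rows, each a list of 3 entries, a list of its own where there are three numbers: the shift along the tool's x, y, z in m, then the turn, a rotation vector about the tool's x, y, z in units of 5 degrees (1.0 is 5 degrees), then the opening, from 0 (shut) to 1 (fully open). In form: [[[dx, dy, dz], [ax, ay, az], gripper], ...]. A call has 1 to 20 rows; each row is the pose to reach, as a shift and turn from the pose commanded when the call began, along the tool's axes at that moment; what a row does not reach only later rows make up. A row lasts 1/8 s, in which the tool goes at most 62.5 mm and 10.7 degrees, less where a joint would pass 70% of its speed; a pose out of reach is approached as far as the arm can. A call with a gripper value outside its range is refused whole. The fingers move at their own pace and stop on an object; the grip force is fixed at half the most. Time passes only in rows, so rows that repeat a pose let the fingers close. It gives the time, the measured TCP pose, the force, the opening and the grip force at its end, in the units of the state.
- env.get_state(): the state, without advancing time (a new reading comes with each control period).
- env.camera(name): name is "scene" or "side" or "wrist"; returns a dict with "color" (480x640x3 uint8, red, green, blue), "range_z" (480x640 float32, m along the optical axis (not along the pixel's ray), 0 where there is no reading), "K" (3x3 intrinsics, pixels), "dist" ([k1, k2, p1, p2, k3] as OpenCV has them; the pictures are not rectified), "rvec" (rotation vector, rad) and "tvec" (3), from world to camera coordinates, as OpenCV has them. Camera axes: x right, y down, z forward; pixel columns grow to the right and rows downward; lengths in m; the calibration is good to about 2 mm. A picture is of the moment at which its call begins.
- env.close_job(): hands the job in; it is judged then, once.
The state is a dict: "t": time; "qpos": joint angles; "joint_vel": joint speeds; "tau": joint torques, N m; "eef_pos": TCP position; "eef_rot": TCP orientation; "force": force on the tool from outside, world axes, zero at the start; "torque": the same for the moment, N m; "opening": opening from 0.0 (shut) to 1.0 (fully open); "gripper_force": force on a finger pad.
Only numpy, scipy, OpenCV 4.12 (cv2) and the standard library are available. Lean on these libraries where they do the work, as an engineer would, in place of code of your own. Each camera call takes 0.05 s, during which the arm holds its last target. There are 200 camera calls.

### The job

Pick up the red-handled parts scoop and hang it by its own hook over the rim of the blue bin's metal front gate (the one with the yellow label holder), with the bowl inside the bin, the hook fully down on the rim near its middle and the handle upright. The gate is clamped at a different depth each time, so feel for it; lower the scoop until the hook rests on the rim before you let go, without dropping or forcing it. Leave the tape roll, the tape measure and the screw jar where they are.

Things in the scene. Friction and masses are not known exactly. Their poses are not given: they have to be found in the camera images.
- scoop: Loose steel scoop, red grip, 0.15-0.31 kg, stands on its bowl floor, handle rising backwards. Origin: underside of the floor at the rear edge, mid width; x forward to the mouth, y left, z up. Floor 75 (x) x 60 (y) mm, sides 24-30 high. The handle runs straight from the origin along u = (-0.643, 0, 0.766), 40 deg back from z; hung upright, u is vertical and the bowl reaches 48 below the origin.
- scoop_grip (a point): Middle of the red grip, 122 mm from the scoop's origin along u (scoop frame -78.4, 0, 93.5). The grip spans 94 to 150 along u, is 18 wide along y and 14 thick; below it the strap is 16 wide (y), 4 thick. Fingers close along y. Axes as scoop.
- scoop_slot (a point): Closed end of the hook's slot (underside of the bridge), mid width; scoop frame -49.4, 0, 49.9 mm (70 along u). It rests on the rim at the end. The hook is on the strap's rear face, side b = (-0.766, 0, -0.643), outward when hung. Slot 7.5 mm wide, between strap and leg, open towards the bowl; leg 4 thick, its flared end 24 mm from the slot's end, within 18 of the handle line. Axes as scoop.
- scoop_heel (a point): Point on the handle line 2 mm above the scoop's origin (scoop frame -1.3, 0, 1.5 mm), on the 4 mm thick back wall of the bowl (60 wide, 38 high along u), which lies in one plane with the strap.
- bin: Open blue steel hardware bin, fixed to the bench, outside 170 (x) x 170 (y) x 135 mm high, walls 4, floor 5 thick, bolts on the floor up to 13 high (picture only). Origin: centre of the underside; z up, -x out of the front. The front is a bare metal gate across the bin, 4 thick, also 135 high, rounded rim (radius 2) along y, yellow label holder outside (3 thick, 33 to 77 high). See bin_front.
- masking_tape: Bystander: roll of masking tape lying flat, 106 across, 24 high; origin at the centre of its underside.
- tape_measure: Bystander: grey and black tape measure, 38x86x68 mm; origin at the centre of its underside.
- screw_jar: Bystander: jar with lid, 68 across, 100 high; origin at the centre of its underside.
- bin_front (a point): Fixed mark on the bin (bin frame -83, 0, 135 mm; axes as bin, +x into the bin): where the middle of the gate's rim lies when the gate is right at the front. The gate is clamped anywhere from 0 to 40 mm further in (+x), always square to x; its place is not measured: feel for it or look. It holds still up to about 80 N.
- scoop_mouth (a point): Middle of the bowl floor's front edge, scoop frame 75, 0, 1.5 mm. Hung upright with the bowl inside it lies 63 mm further into the bin than the slot.

How it is judged:
On the way:
1. the hook rests on the gate's rim, bowl inside, while the fingers still hold the scoop (x of scoop_slot in the frame of bin_front between -0.008 and 0.048 m and y of scoop_slot in the frame of bin_front between -0.055 and 0.055 m and x of scoop_mouth in the frame of bin_front above 0.045 m and contact force between scoop and bin above 0.3 N and z of scoop_slot in the frame of bin_front between -0.004 and 0.008 m and contact force between the fingers and scoop above 0.5 N), for 0.1 s.
At the end, for the whole second after the job is handed in: The scoop hangs at rest on the gate, touching the bin: slot end on the rim top (within 5 mm in height, 55 mm of the rim's middle, anywhere the gate may stand), bowl inside, handle upright within about 8 degrees (scoop z tilted 40) and square to the rim within 11 degrees (x of scoop_slot in the frame of bin_front between -0.008 and 0.048 m and y of scoop_slot in the frame of bin_front between -0.055 and 0.055 m and x of scoop_mouth in the frame of bin_front above 0.045 m and contact force between scoop and bin above 0.3 N and z of scoop_slot in the frame of bin_front between -0.004 and 0.005 m and z of scoop_heel in the frame of bin_front below -0.06 m and angle between scoop's own z axis and vertical between 0.55 and 0.85 rad and angle between the y axis of scoop and the y axis of bin, either way round below 0.2 rad and linear speed of scoop below 0.02 m/s).
It fails at once if the scoop is forced against the bin (over 45 N) (contact force between scoop and bin above 45 N).
It fails at once if a bystander is moved by more than 30 mm (distance of any of masking_tape, tape_measure, screw_jar from where it was at the start of the episode above 0.03 m).
It also fails if it takes over 51 s, if anything falls off the work surface, if the arm or the gripper's body presses on something with over 40 N, if the wrist force passes 120 N, or if a joint passes its speed limit or range.

## Working session

There is one attempt and no reset: what is moved stays moved. The work goes in short steps, Python scripts to look and compute and a shell command to move; the robot and the scene stay as the last step left them, time stands still between calls to the robot, and variables do not carry over. Pictures are saved under pics/ and viewed, at most 10 in all, crops included, and the job is handed in when it is done.

```bash
mkdir -p pics
cat > h.py <<'E'
import numpy as np, cv2
from station import env
from scipy.spatial.transform import Rotation as R
def cloud(c):
    z=c["range_z"]; h,w=z.shape
    u,v=np.meshgrid(np.arange(w),np.arange(h))
    p=cv2.undistortPoints(np.stack([u,v],-1).reshape(-1,1,2).astype(float),c["K"],c["dist"]).reshape(h,w,2)
    P=np.dstack([p*z[...,None],z])
    Rm=cv2.Rodrigues(np.array(c["rvec"],float))[0]
    return (P-np.array(c["tvec"]).ravel())@Rm
def pix(c,X):
    return cv2.projectPoints(np.array(X,float).reshape(-1,3),np.array(c["rvec"],float),np.array(c["tvec"],float),c["K"],c["dist"])[0].reshape(-1,2)
def save(c,n): cv2.imwrite("pics/"+n,c["color"][...,::-1])
E
python3 - <<'E'
from h import *
import pickle
for n in("scene","side"):
    c=env.camera(n); save(c,n+"0.png"); pickle.dump(c,open(n+"0.pkl","wb"))
    Rm=cv2.Rodrigues(np.array(c["rvec"],float))[0]
    print(n,-Rm.T@np.array(c["tvec"]).ravel())
s=env.get_state();print(s["t"],s["eef_pos"],s["eef_rot"],s["force"])
E
```

```text
scene [ 0.06012746 -0.33621105  0.60427068]
side [ 0.18094657 -0.83242903  0.53362778]
0.1 [0.21801333 0.58512786 0.23015672] [ 1.77442531e-01  9.84130694e-01 -9.17352614e-04 -2.88193880e-04] [ 0.20728596 -0.1733496   0.57162147]
```

View pics/scene0.png

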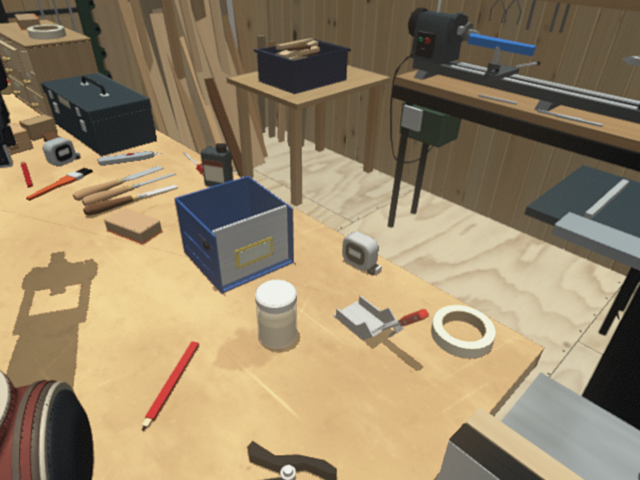

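View pics/side0.png

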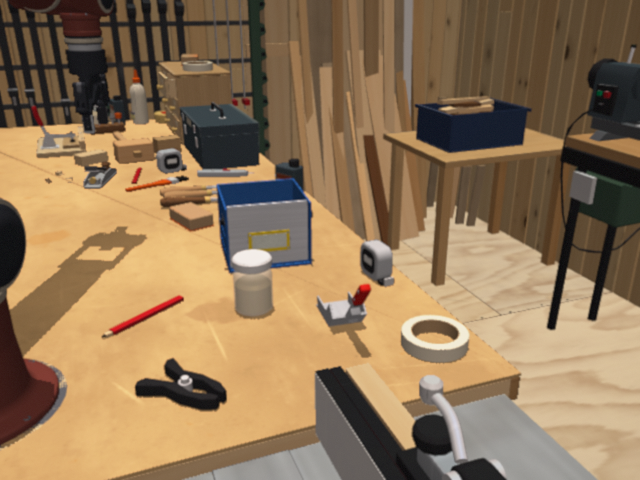

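Scene: bin at (235,235), with its gate facing the camera and the yellow holder at (254,250). The scoop bowl is at (368,316) and the red grip at (413,318). The jar is at (277,315), the tape measure at (360,250) and the tape roll at (463,331). Side view: grip (360,295), bowl (340,308), gate (265,230).

Run:
```python
from h import *
import pickle
rng={"scene":{"grip":(395,440,305,330)},"side":{"grip":(350,372,282,308)}}
for n in("scene","side"):
    c=pickle.load(open(n+"0.pkl","rb")); P=cloud(c); col=c["color"].astype(int)
    r,g,b=col[...,0],col[...,1],col[...,2]; ok=c["range_z"]>0
    x0,x1,y0,y1=rng[n]["grip"]
    m=np.zeros(ok.shape,bool); m[y0:y1,x0:x1]=1
    m&=(r>110)&(g<70)&(b<70)&ok
    Q=P[m]; mu=np.median(Q,0); 
    d=np.linalg.svd(Q-Q.mean(0))[2][0] if len(Q)<3000 else 0
    vv,uu=np.nonzero(m)
    print(n,"grip",m.sum(),Q.mean(0),"dir",d,"px",uu.mean(),vv.mean(), Q.min(0),Q.max(0))
    # steel bowl grey
    box={"scene":(333,402,295,342),"side":(315,358,290,328)}[n]
    m=np.zeros(ok.shape,bool); m[box[2]:box[3],box[0]:box[1]]=1
    m&=ok&(abs(r-b)<25)&(P[...,2]>-.01)
    Q=P[m]; print(" bowl",len(Q),Q.mean(0),Q.min(0),Q.max(0))
    # bin blue rims: height slice
    m=ok&(P[...,2]>.128)&(P[...,2]<.142)&(P[...,0]>.2)&(np.hypot(P[...,0],P[...,1])<1.1)
    box={"scene":(170,300,170,295),"side":(210,320,170,275)}[n]
    k=np.zeros(ok.shape,bool);k[box[2]:box[3],box[0]:box[1]]=1;m&=k
    Q=P[m]; rect=cv2.minAreaRect(Q[:,:2].astype(np.float32)); print(" rim",len(Q),rect, cv2.boxPoints(rect).round(4).tolist())
    # gate front plane: grey
    m=k&ok&(abs(r-b)<30)&(r>110)&(P[...,2]>.02)&(P[...,2]<.125)
    Q=P[m]; Q0=np.median(Q,0)
    for _ in range(5):
        s=np.linalg.svd(Q-Q.mean(0),full_matrices=False)[2][2]; e=(Q-Q.mean(0))@s; Q=Q[abs(e)<max(.004,2*e.std())]
    print(" gate",len(Q),Q.mean(0),"n",s,e.std())
    # bystanders
    for nm,bx in dict(scene=dict(jar=(257,298,282,350),meas=(343,381,233,272),tape=(432,495,305,356)),side=dict(jar=(234,273,252,316),meas=(362,394,240,284),tape=(400,470,317,362)))[n].items():
        Q=P[bx[2]:bx[3],bx[0]:bx[1]].reshape(-1,3); Q=Q[(Q[:,2]>.012)&(Q[:,2]<.12)&(abs(Q).max(1)<1.2)]
        print(" ",nm,Q.min(0).round(3),Q.max(0).round(3))
```

```text
scene grip 77 [ 0.53833683 -0.06204819  0.09882602] dir [ 0.04046601  0.68700744 -0.72552276] px 410.9220779220779 317.05194805194805 [ 0.5357664  -0.08170458  0.07904105] [ 0.54727711 -0.04549501  0.11515782]
 bowl 1504 [0.55690028 0.03480882 0.01475757] [ 0.52072331 -0.04443547 -0.00192419] [0.5914732  0.09161918 0.07068332]
 rim 831 ((0.511771559715271, 0.35807523131370544), (0.17313918471336365, 0.17240434885025024), 83.1319580078125) [[0.415800005197525, 0.2824000120162964], [0.5870000123977661, 0.26179999113082886], [0.607699990272522, 0.43369999527931213], [0.43650001287460327, 0.4542999863624573]]
 gate 2985 [0.50207173 0.28828453 0.07813694] n [ 0.12694047 -0.1829925  -0.97488454] 0.02471728487418264
  jar [0.389 0.09  0.012] [0.458 0.158 0.102]
  meas [0.66  0.114 0.012] [0.702 0.198 0.069]
  tape [ 0.606 -0.149  0.012] [ 0.714 -0.043  0.026]
side grip 75 [ 0.54201108 -0.07884908  0.11194299] dir [-0.07923968  0.68349359 -0.72564288] px 364.1066666666667 288.6 [ 0.53465499 -0.08702044  0.08382416] [ 0.55103638 -0.05079724  0.11714887]
 bowl 806 [0.54541265 0.02535752 0.01868715] [ 5.20205226e-01 -4.92244503e-02 -4.36378031e-04] [0.58701679 0.09149478 0.06987708]
 rim 691 ((0.5101417303085327, 0.3585430383682251), (0.17630711197853088, 0.17140647768974304), 83.14488983154297) [[0.41449999809265137, 0.28119999170303345], [0.5846999883651733, 0.26080000400543213], [0.6057999730110168, 0.4357999861240387], [0.43560001254081726, 0.4562999904155731]]
 gate 3521 [0.4841684  0.25171845 0.08853339] n [-0.00583999 -0.05045165 -0.99870943] 0.021391368759628413
  jar [0.388 0.087 0.012] [0.509 0.298 0.101]
  meas [0.66  0.11  0.012] [0.704 0.193 0.068]
  tape [ 0.604 -0.152  0.012] [ 0.711 -0.044  0.027]
```

Run:
```python
from h import *
import pickle
ux=np.array([np.cos(np.radians(83.14)),np.sin(np.radians(83.14))]);uy=np.array([-ux[1],ux[0]])
B=np.array([.511,.3583])
A=[]
for n in("scene","side"):
    c=pickle.load(open(n+"0.pkl","rb")); P=cloud(c); ok=c["range_z"]>0
    Q=P[ok]; q=(Q[:,:2]-B); bx=q@ux; by=q@uy
    for lo,hi in((.09,.12),(.12,.131),(.131,.142)):
        m=(abs(by)<.06)&(bx<-.02)&(bx>-.1)&(Q[:,2]>lo)&(Q[:,2]<hi)
        print(n,"gate",lo,m.sum(),np.percentile(bx[m],[2,20,50,80,98]).round(4),Q[m,2].max())
    m=(Q[:,0]>.5)&(Q[:,0]<.61)&(Q[:,1]>-.12)&(Q[:,1]<.1)&(Q[:,2]>.004)&(Q[:,2]<.15)&(np.hypot(Q[:,0]-.66,Q[:,1]+.097)>.06)
    S=Q[m]; A.append(S)
    for lo,hi in((.004,.03),(.03,.05),(.05,.07),(.07,.09),(.09,.11),(.11,.13)):
        T=S[(S[:,2]>lo)&(S[:,2]<hi)]
        if len(T)>4: print(n,lo,len(T),T.mean(0).round(4),T.min(0).round(4),T.max(0).round(4))
    T=S[S[:,2]<.035]; r=cv2.minAreaRect(T[:,:2].astype(np.float32)); print(r,cv2.boxPoints(r).round(3).tolist())
np.savez("sc.npz",a=A[0],b=A[1])
a=cv2.resize(cv2.imread("pics/scene0.png")[280:360,320:440],None,fx=4,fy=4,interpolation=2)
b=cv2.resize(cv2.imread("pics/side0.png")[270:350,300:400],None,fx=3.2,fy=4,interpolation=2)
cv2.imwrite("pics/crop.png",np.hstack([a,b]))
```

```text
scene gate 0.09 734 [-0.0737 -0.0723 -0.0712 -0.0702 -0.0688] 0.11994760833026712
scene gate 0.12 269 [-0.0735 -0.0722 -0.0713 -0.0704 -0.069 ] 0.13094404116724762
scene gate 0.131 115 [-0.0735 -0.0722 -0.0711 -0.0699 -0.0673] 0.13510557113438496
scene 0.004 740 [0.5528 0.0334 0.017 ] [ 0.5207 -0.0274  0.004 ] [0.5882 0.0865 0.03  ]
scene 0.03 191 [ 0.5492 -0.0065  0.0384] [ 0.521  -0.0414  0.03  ] [0.5838 0.0261 0.0499]
scene 0.05 62 [ 0.5439 -0.0344  0.0564] [ 0.5385 -0.0444  0.0501] [ 0.5548 -0.0245  0.0687]
scene 0.07 84 [ 0.5397 -0.0512  0.0815] [ 0.5363 -0.0661  0.0702] [ 0.5513 -0.0377  0.0899]
scene 0.09 114 [ 0.5389 -0.067   0.1009] [ 0.5351 -0.0828  0.0902] [ 0.5517 -0.0507  0.1099]
scene 0.11 85 [ 0.543  -0.0767  0.1138] [ 0.5358 -0.0838  0.11  ] [ 0.5528 -0.0676  0.118 ]
((0.5536975860595703, 0.02789902687072754), (0.11270756274461746, 0.06224630028009415), 85.02559661865234) [[0.5180000066757202, -0.026000000536441803], [0.5799999833106995, -0.03099999949336052], [0.5899999737739563, 0.08100000023841858], [0.527999997138977, 0.08699999749660492]]
side gate 0.09 847 [-0.0
[... 341 characters left out ...]
84] [ 0.5213 -0.0419  0.0301] [0.5815 0.0248 0.0499]
side 0.05 82 [ 0.5463 -0.0368  0.0562] [ 0.5393 -0.0512  0.05  ] [ 0.5563 -0.0266  0.0699]
side 0.07 87 [ 0.5424 -0.0587  0.0813] [ 0.5359 -0.0684  0.0706] [ 0.5526 -0.0452  0.0898]
side 0.09 108 [ 0.541  -0.0746  0.1011] [ 0.5348 -0.085   0.0904] [ 0.553  -0.0561  0.1098]
side 0.11 75 [ 0.5429 -0.0794  0.1139] [ 0.5347 -0.087   0.11  ] [ 0.5521 -0.0712  0.1183]
((0.5534688234329224, 0.026626210659742355), (0.11674996465444565, 0.06174931302666664), 85.43888854980469) [[0.5180000066757202, -0.028999999165534973], [0.5799999833106995, -0.03400000184774399], [0.5889999866485596, 0.0820000022649765], [0.5270000100135803, 0.08699999749660492]]
```

View pics/crop.png

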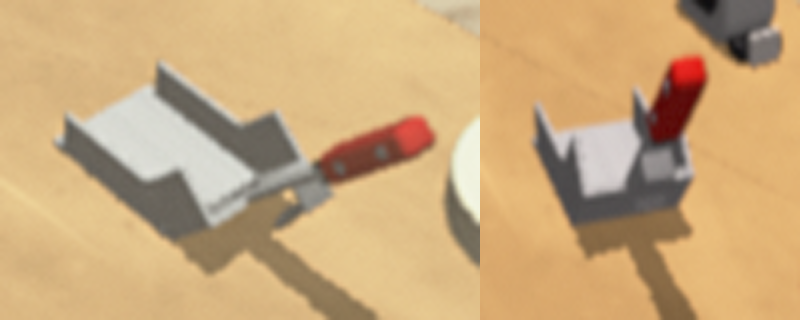

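The crop shows the scoop standing on its bowl with the mouth facing +y. The handle leans back towards −y, and the hook is under the strap. The gate's outer face is at bin x = -0.0713, so it stands about 14 mm in from the front. Next I'll fit the scoop pose and compute the grasp.

```bash
cat >> h.py <<'E'
U=np.array([-.643,0,.766]); Bv=np.array([-.766,0,-.643])
def sdf(p,c,h):
    q=abs(p-c)-h; return np.linalg.norm(np.maximum(q,0),axis=1)+np.minimum(q.max(1),0)
def model(p):  # p in scoop frame
    l=np.c_[p@U,p@Bv,p[:,1]]
    d=[sdf(l,[.122,0,0],[.028,.007,.009]),sdf(l,[.047,0,0],[.047,.002,.008]),sdf(l,[.019,0,0],[.019,.002,.030]),
       sdf(l,[.072,.0077,0],[.002,.0058,.008]),sdf(l,[.058,.0115,0],[.012,.002,.008]),
       sdf(p,[.0375,0,.0015],[.0375,.03,.0015]),sdf(p,[.0375,.029,.0135],[.0375,.001,.0135]),sdf(p,[.0375,-.029,.0135],[.0375,.001,.0135])]
    return np.min(d,axis=0)
def fit(pts,x0):
    from scipy.optimize import least_squares
    f=lambda v: model((R.from_euler("z",v[2]).inv()).apply(pts-[v[0],v[1],0]))
    r=least_squares(f,x0,loss="soft_l1",f_scale=.002); return r.x,np.median(abs(r.fun))
def rows(pos,rot):
    """shift & turn (5deg units) from present measured tool pose to TCP pos/rot"""
    s=env.get_state(); R0=R.from_quat(s["eef_rot"])
    return R0.inv().apply(np.array(pos)-s["eef_pos"]).round(4).tolist(),((R0.inv()*rot).as_rotvec()/np.radians(5)).round(3).tolist()
E
python3 - <<'E'
from h import *
d=np.load("sc.npz")
for k in((d["a"],),(d["b"],),(d["a"],d["b"])):
    v,e=fit(np.vstack(k),[.552,.01,np.radians(85)]); print(v[:2].round(4),np.degrees(v[2]).round(2),e.round(4))
M=R.from_euler("z",v[2]); u=M.apply(U); o=np.r_[v[:2],0]
y=-M.apply([0,1,0]); z=-u; x=np.cross(y,z); T=R.from_matrix(np.c_[x,y,z])
print("grip",o+.122*u,"tool",T.as_matrix().round(3).tolist())
for s in(.227,.107): print(s,(o+u*s).round(4),rows(o+u*s,T))
E
```

```text
[0.5527 0.0162] 85.63 0.0007
[0.5528 0.0157] 85.03 0.0006
[0.5526 0.0158] 85.51 0.0007
grip [ 0.54648822 -0.06241205  0.093452  ] tool [[0.06, 0.997, 0.05], [0.764, -0.078, 0.641], [0.643, 0.0, -0.766]]
0.227 [ 0.5412 -0.1297  0.1739] ([-0.5525, -0.5568, 0.0572], [-5.178, 6.851, 14.161])
0.107 [ 0.5472 -0.0528  0.082 ] ([-0.5313, -0.4825, 0.149], [-5.178, 6.851, 14.161])
```

```bash
python3 -m jog '[[[-0.5525,-0.5568,0.0],[-5.178,6.851,14.161],1],[[-0.5525,-0.5568,0.0],[-5.178,6.851,14.161],1],[[-0.5525,-0.5568,0.0],[-5.178,6.851,14.161],1],[[-0.5525,-0.5568,0.0],[-5.178,6.851,14.161],1],[[-0.5525,-0.5568,0.0],[-5.178,6.851,14.161],1],[[-0.5525,-0.5568,0.0],[-5.178,6.851,14.161],1],[[-0.5525,-0.5568,0.0],[-5.178,6.851,14.161],1],[[-0.5525,-0.5568,0.0],[-5.178,6.851,14.161],1],[[-0.5525,-0.5568,0.0],[-5.178,6.851,14.161],1],[[-0.5525,-0.5568,0.0],[-5.178,6.851,14.161],1],[[-0.5525,-0.5568,0.0],[-5.178,6.851,14.161],1],[[-0.5525,-0.5568,0.0],[-5.178,6.851,14.161],1],[[-0.5525,-0.5568,0.0],[-5.178,6.851,14.161],1],[[-0.5525,-0.5568,0.0],[-5.178,6.851,14.161],1],[[-0.5525,-0.5568,0.0],[-5.178,6.851,14.161],1],[[-0.5525,-0.5568,0.0],[-5.178,6.851,14.161],1]]'
cat > tgt.py <<'E'
from h import *
v=[.5526,.0158,np.radians(85.4)]
M=R.from_euler("z",v[2]); u=M.apply(U); o=np.r_[v[:2],0]
y=-M.apply([0,1,0]); z=-u; T=R.from_matrix(np.c_[np.cross(y,z),y,z])
if __name__=="__main__":
    print(env.get_state()["t"],env.get_state()["qpos"].round(3) if hasattr(env.get_state()["qpos"],"round") else env.get_state()["qpos"])
    for s in(.227,.107): print(s,(o+u*s).round(4),rows(o+u*s,T))
E
python3 tgt.py
```

```text
t: 2.1
eef_pos: [0.541, -0.1279, 0.2313]
eef_rot: [0.689, 0.638, 0.252, -0.233]
force: [-0.5, -0.6, 0.4]
opening: 0.999
gripper_force: 0.0
2.1 [-0.65   0.066  1.711  0.584  1.757 -0.579]
0.227 [ 0.5409 -0.1297  0.1739] ([-0.0384, 0.0, 0.0427], [-0.019, -0.023, 0.032])
0.107 [ 0.5471 -0.0528  0.082 ] ([-0.0386, 0.0002, 0.1627], [-0.019, -0.023, 0.032])
```

```bash
python3 -m jog '[[[-0.0385,0,0.043],[0,0,0],1],[[-0.0385,0,0.043],[0,0,0],1],[[-0.0385,0,0.043],[0,0,0],1]]'
python3 - <<'E'
from tgt import *
c=env.camera("wrist"); save(c,"w1.png"); P=cloud(c); Q=P[c["range_z"]>0]
p=M.inv().apply(Q-o); m=(abs(p[:,1])<.036)&(p[:,0]>-.12)&(p[:,0]<.08)&(p[:,2]>.006)&(p[:,2]<.125)&(model(p)<.012)
print(m.sum()); w,e=fit(Q[m],v); print(w,np.degrees(w[2]),e)
print(rows(o+u*.107,T))
E
```

```text
t: 2.48
eef_pos: [0.5417, -0.1303, 0.175]
eef_rot: [0.689, 0.638, 0.252, -0.232]
force: [0.2, -0.4, -0.1]
opening: 1.002
gripper_force: 0.0
2307
[0.55307857 0.01661319 1.47854929] 84.71463392182132 0.0003731517557161177
([-0.0006, -0.0015, 0.1221], [0.011, -0.011, 0.048])
```

View pics/w1.png

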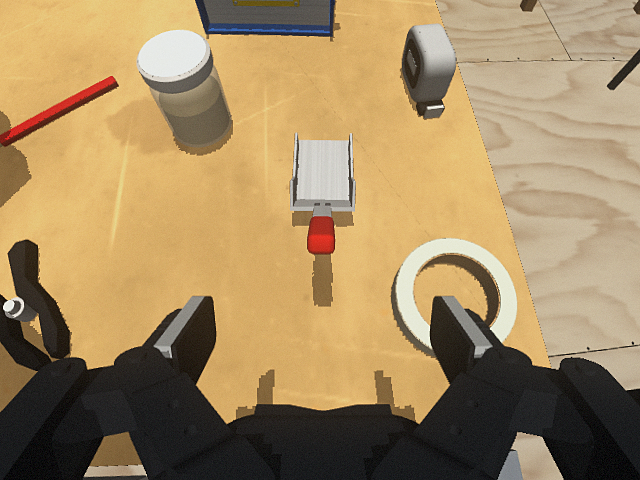

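The wrist view has the grip at (321,235), centred between the pads at about (187,330) and (462,330). Its fit agrees with the earlier one within 1 mm, so I'm going in and closing.

```bash
python3 -m jog '[[[0,-0.001,0.06],[0,0,0],1],[[0,-0.001,0.1],[0,0,0],1],[[0,-0.001,0.121],[0,0,0],1],[[0,-0.001,0.121],[0,0,0],1],[[0,-0.001,0.121],[0,0,0],0],[[0,-0.001,0.121],[0,0,0],0],[[0,-0.001,0.121],[0,0,0],0],[[0,-0.001,0.121],[0,0,0],0],[[0,-0.001,0.121],[0,0,0],0],[[0,-0.001,0.121],[0,0,0],0],[[0,-0.001,0.121],[0,0,0],0],[[0,-0.001,0.121],[0,0,0],0]]'
```

```text
t: 4.03
eef_pos: [0.547, -0.0535, 0.0816]
eef_rot: [0.69, 0.638, 0.252, -0.232]
force: [-0.3, -3.5, 5.3]
opening: 0.202
gripper_force: 60.5
```

Closed at about 17 mm with 60 N, which fits the 18 mm grip. Lifting straight up now, then computing the pose above the gate.

```bash
python3 -m jog '[[[0.02,0,-0.0238],[0,0,0],0],[[0.05,0,-0.0596],[0,0,0],0],[[0.085,0,-0.101],[0,0,0],0],[[0.12,0,-0.143],[0,0,0],0],[[0.15,0,-0.179],[0,0,0],0],[[0.167,0,-0.199],[0,0,0],0],[[0.167,0,-0.199],[0,0,0],0]]'
cat > gate.py <<'E'
from h import *
a=np.radians(83.14); ux=np.array([np.cos(a),np.sin(a),0]); uy=np.array([-ux[1],ux[0],0])
B=np.array([.511,.3583,0]); G=B-.0693*ux+[0,0,.135]
y=-uy; z=np.array([0,0,-1.]); TG=R.from_matrix(np.c_[np.cross(y,z),y,z])
E
python3 - <<'E'
from gate import *
p=G+.00575*ux; p[2]=.35; print(p,rows(p,TG),env.get_state()["gripper_force"])
E
```

```text
t: 4.9
eef_pos: [0.5467, -0.0536, 0.3416]
eef_rot: [0.69, 0.638, 0.252, -0.231]
force: [-0.8, -0.1, -1.8]
opening: 0.201
gripper_force: 59.7
[0.50340935 0.29520496 0.35      ] ([0.2693, -0.0704, 0.2149], [-0.137, -8.004, 0.468]) 59.742459654808044
```

```bash
python3 -m jog '[[[0.02,-0.005,0.016],[-0.01,-0.7,0.04],0],[[0.058,-0.015,0.046],[-0.03,-1.7,0.1],0],[[0.1,-0.026,0.08],[-0.05,-3,0.17],0],[[0.14,-0.036,0.112],[-0.07,-4.2,0.25],0],[[0.18,-0.047,0.144],[-0.09,-5.4,0.31],0],[[0.22,-0.058,0.176],[-0.11,-6.6,0.38],0],[[0.25,-0.065,0.2],[-0.13,-7.5,0.43],0],[[0.265,-0.069,0.211],[-0.137,-7.9,0.468],0],[[0.2693,-0.0704,0.2149],[-0.137,-8.004,0.468],0],[[0.2693,-0.0704,0.2149],[-0.137,-8.004,0.468],0],[[0.2693,-0.0704,0.2149],[-0.137,-8.004,0.468],0]]'
cat > hang.py <<'E'
from gate import *
import sys
from scipy.optimize import least_squares
s=env.get_state(); tc=np.array(s["eef_pos"]); TR=R.from_quat(s["eef_rot"])
# nominal scoop pose from tool: z_tool=-u, y_tool=-y_scoop
Rn=np.c_[-Bv,[0,-1,0],-U]   # tool axes in scoop coords (x=y×z)
Rn[:,0]=np.cross(Rn[:,1],Rn[:,2]); S0=TR*R.from_matrix(Rn).inv(); o0=tc-S0.apply(.107*U)
L=[]
for n in("scene","side","wrist"):
    c=env.camera(n); P=cloud(c); Q=P[c["range_z"]>0]
    if len(sys.argv)>1: save(c,f"{sys.argv[1]}_{n}.png")
    q=S0.inv().apply(Q-o0); ul=q@U
    m=(model(q)<.012)&((ul<.098) | (np.zeros(len(q),bool)))
    q=q[m]; 
    if len(q)<60: print(n,len(q));continue
    r=least_squares(lambda v:model(R.from_rotvec(v[3:]).inv().apply(q-v[:3])),np.zeros(6),loss="soft_l1",f_scale=.002)
    print(n,len(q),"shift mm",(r.x[:3]*1e3).round(1),"turn deg",np.degrees(r.x[3:]).round(2),np.median(abs(r.fun)).round(4)); L.append(q)
q=np.vstack(L)
r=least_squares(lambda v:model(R.from_rotvec(v[3:]).inv().apply(q-v[:3])),np.zeros(6),loss="soft_l1",f_scale=.002)
D=R.from_rotvec(r.x[3:]); S=S0*D; O=o0+S0.apply(r.x[:3])
print("all",(r.x[:3]*1e3).round(1),np.degrees(r.x[3:]).round(2))
slot=O+S.apply([-.0494,0,.0499]); d=slot-G
print("slot rel gate rim (bin x,y,z)",(d@ux).round(4),(d@uy).round(4),d[2].round(4),"u",S.apply(U).round(3),"y err deg",np.degrees(np.arcsin(S.apply([0,1,0])@ux)).round(2))
print("nominal slot",o0+S0.apply([-.0494,0,.0499])-G, "t",s["t"],"F",s["force"],"grip",s["gripper_force"])
E
python3 hang.py h1
```

```text
t: 6.28
eef_pos: [0.5033, 0.2941, 0.349]
eef_rot: [0.749, 0.663, -0.001, -0.001]
force: [0.7, -0.0, -0.8]
opening: 0.2
gripper_force: 59.7
scene 1571 shift mm [ 1.5 -0.1  0.1] turn deg [ 0.85 -0.02  0.44] 0.0006
side 1517 shift mm [-0.2  1.  -0. ] turn deg [ 0.78 -0.31 -0.62] 0.0008
wrist 10629 shift mm [ 0.6 -0.4  1.6] turn deg [ 0.1   0.25 -0.42] 0.0004
all [ 0.5 -0.4  1.4] [ 0.18  0.18 -0.36]
slot rel gate rim (bin x,y,z) 0.0004 -0.0001 0.1778 u [0.002 0.002 1.   ] y err deg 0.49
nominal slot [-0.00026878 -0.00105401  0.17700074] t 6.275 F [ 0.6503827  -0.00699289 -0.8089684 ] grip 59.6680623292923
```

View pics/h1_scene.png

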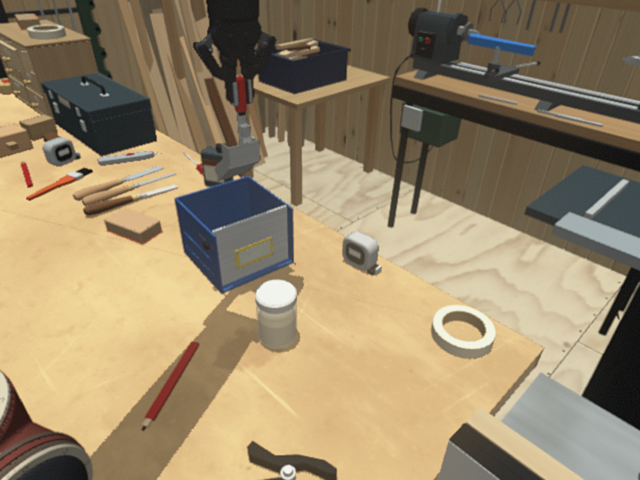

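The scoop is held upright and square in the image at (230,150). The slot is 178 mm above the rim and within 1 mm of the gate plane. Next I'll lower it 6 mm inward of the gate until the hook's leg is just above the rim, then feel for the gate.

```bash
python3 -m jog '[[[0.006,0,0.01],[0,0,0],0],[[0.006,0,0.035],[0,0,0],0],[[0.006,0,0.065],[0,0,0],0],[[0.006,0,0.095],[0,0,0],0],[[0.006,0,0.12],[0,0,0],0],[[0.006,0,0.135],[0,0,0],0],[[0.006,0,0.14],[0,0,0],0],[[0.006,0,0.14],[0,0,0],0],[[0.006,0,0.14],[0,0,0],0]]'
python3 - <<'E'
from gate import *
import pickle
s=env.get_state(); print(s["t"],s["force"],s["torque"],((np.array(s["eef_pos"])-G)@ux).round(4),rows(s["eef_pos"],TG))
c=env.camera("wrist"); save(c,"w2.png"); pickle.dump(c,open("w2.pkl","wb"))
P=cloud(c);Q=P[c["range_z"]>0];d=Q-G;bx=d@ux;by=d@uy
m=(abs(by)<.075)&(abs(by)>.02)&(abs(bx)<.02)&(Q[:,2]>.1)&(Q[:,2]<.14)
for lo,hi in((.1,.12),(.12,.131),(.131,.14)):
    k=m&(Q[:,2]>lo)&(Q[:,2]<hi); print(lo,k.sum(),np.percentile(bx[k],[2,20,50,80,98]).round(4) if k.sum() else "",Q[k,2].max() if k.sum() else "")
E
```

```text
t: 7.55
eef_pos: [0.5043, 0.3019, 0.2114]
eef_rot: [0.748, 0.663, 0.001, -0.001]
force: [-0.3, 0.8, -0.7]
opening: 0.199
gripper_force: 59.7
7.55 [-0.2939465   0.83324782 -0.73519683] [-0.04893386 -0.00137487  0.03649932] 0.0125 ([0.0, 0.0, 0.0], [0.001, -0.031, -0.002])
0.1 1420 [0.0019 0.0022 0.0024 0.0029 0.0193] 0.11997174347906576
0.12 1053 [0.0019 0.0022 0.0024 0.0027 0.0165] 0.13099504292518047
0.131 1466 [-0.0016 -0.0002  0.0016  0.0024  0.0163] 0.13972220601483937
```

View pics/w2.png

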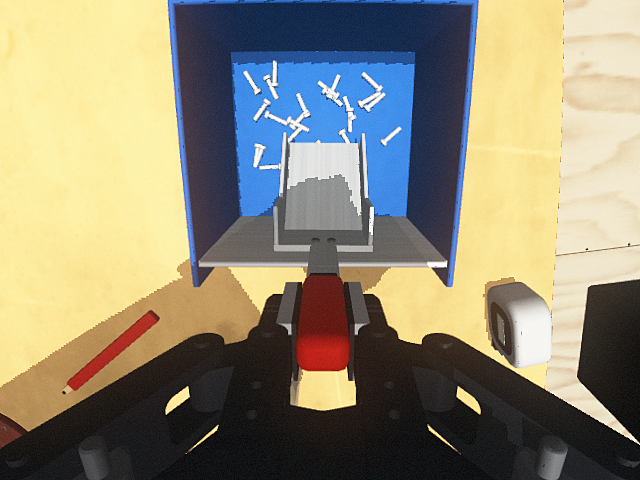

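The wrist view shows the bowl inside the bin at (323,190), and the strap just inside the rim, which runs along row 263. The inner face measures +2.4 mm, so the gate centre agrees with my estimate. Now feeling outward.

```bash
python3 -m jog '[[[-0.003,0,0],[0,0,0],0],[[-0.006,0,0],[0,0,0],0],[[-0.006,0,0],[0,0,0],0]]'; python3 -m jog '[[[-0.0007,0,0],[0,0,0],0],[[-0.0007,0,0],[0,0,0],0]]'; python3 -m jog '[[[-0.0007,0,0],[0,0,0],0],[[-0.0007,0,0],[0,0,0],0]]'; python3 -m jog '[[[-0.0007,0,0],[0,0,0],0],[[-0.0007,0,0],[0,0,0],0]]'
```

```text
t: 7.98
eef_pos: [0.5029, 0.2953, 0.2101]
eef_rot: [0.748, 0.663, -0.0, -0.001]
force: [-0.6, -0.1, -2.3]
opening: 0.204
gripper_force: 59.7
t: 8.22
eef_pos: [0.5028, 0.2949, 0.2099]
eef_rot: [0.748, 0.663, -0.0, -0.001]
force: [-0.1, 0.4, -1.2]
opening: 0.201
gripper_force: 59.7
t: 8.48
eef_pos: [0.5027, 0.2942, 0.2099]
eef_rot: [0.748, 0.663, -0.0, -0.001]
force: [-0.1, -0.4, -1.6]
opening: 0.202
gripper_force: 59.7
t: 8.72
eef_pos: [0.5026, 0.2935, 0.2099]
eef_rot: [0.748, 0.663, -0.0, -0.001]
force: [0.2, 0.9, -2.2]
opening: 0.201
gripper_force: 59.7
```

```bash
python3 -m jog '[[[-0.0006,0,0],[0,0,0],0],[[-0.0006,0,0],[0,0,0],0]]'; python3 -m jog '[[[-0.0006,0,0],[0,0,0],0],[[-0.0006,0,0],[0,0,0],0]]';  python3 -m jog '[[[-0.0006,0,0],[0,0,0],0],[[-0.0006,0,0],[0,0,0],0]]'
```

```text
t: 8.98
eef_pos: [0.5025, 0.2929, 0.2099]
eef_rot: [0.748, 0.663, -0.0, -0.001]
force: [0.9, 0.4, -1.9]
opening: 0.202
gripper_force: 59.7
t: 9.22
eef_pos: [0.5025, 0.2926, 0.21]
eef_rot: [0.748, 0.664, 0.0, -0.001]
force: [0.5, 0.7, -2.0]
opening: 0.203
gripper_force: 59.7
t: 9.48
eef_pos: [0.5024, 0.2922, 0.21]
eef_rot: [0.748, 0.664, 0.0, -0.002]
force: [0.7, 2.7, -1.8]
opening: 0.197
gripper_force: 59.6
```

```bash
python3 -m jog '[[[-0.0008,0,0],[0,0,0],0],[[-0.0008,0,0],[0,0,0],0]]'; python3 hang.py | tail -3
```

```text
t: 9.72
eef_pos: [0.5024, 0.2918, 0.21]
eef_rot: [0.748, 0.664, 0.001, -0.002]
force: [2.0, 6.1, -3.7]
opening: 0.202
gripper_force: 59.5
all [ 0.7 -0.2  1.2] [ 0.09 -0.25 -0.16]
slot rel gate rim (bin x,y,z) -0.0024 0.0006 0.0383 u [ 0.    -0.008  1.   ] y err deg 0.18
nominal slot [-0.00109085 -0.00329293  0.03791548] t 9.725 F [ 1.99728679  6.14223223 -3.67519283] grip 59.4736522436142
```

The strap touches the gate with 6 N at TCP y ≈ 0.2927. I'll back off 3.5 mm of command to centre the slot, then lower in checked steps.

```bash
python3 -m jog '[[[0.0035,0,0],[0,0,0],0],[[0.0035,0,0],[0,0,0],0]]'; python3 -m jog '[[[0,0,0.005],[0,0,0],0],[[0,0,0.01],[0,0,0],0],[[0,0,0.013],[0,0,0],0]]';python3 -m jog '[[[0,0,0.003],[0,0,0],0],[[0,0,0.005],[0,0,0],0]]'; python3 hang.py h2| tail -3
```

```text
t: 10.12
eef_pos: [0.5027, 0.2938, 0.2099]
eef_rot: [0.748, 0.663, -0.001, -0.001]
force: [0.2, -0.3, -1.3]
opening: 0.204
gripper_force: 59.7
t: 10.5
eef_pos: [0.5024, 0.2941, 0.1961]
eef_rot: [0.748, 0.663, -0.001, -0.001]
force: [0.3, 1.5, -1.7]
opening: 0.205
gripper_force: 59.8
t: 10.75
eef_pos: [0.5026, 0.2944, 0.1917]
eef_rot: [0.748, 0.663, -0.0, -0.001]
force: [0.3, 0.5, -1.2]
opening: 0.199
gripper_force: 59.8
all [-3.  -0.1  1.6] [ 0.15  1.38 -0.11]
slot rel gate rim (bin x,y,z) -0.0005 0.0005 0.023 u [0.006 0.022 1.   ] y err deg 0.19
nominal slot [-0.00083608 -0.00077098  0.01967705] t 10.75 F [ 0.25715332  0.49616112 -1.23774714] grip 59.774470925331116
```

```bash
python3 -m jog '[[[0,0,0.004],[0,0,0],0],[[0,0,0.007],[0,0,0],0],[[0,0,0.007],[0,0,0],0]]'; python3 -m jog '[[[0,0,0.004],[0,0,0],0],[[0,0,0.006],[0,0,0],0],[[0,0,0.006],[0,0,0],0]]'; python3 -c "
from h import *; c=env.camera('side'); cv2.imwrite('pics/s3.png',cv2.resize(c['color'][120:290,180:350,::-1],None,fx=3.5,fy=3.5,interpolation=2))"
```

```text
t: 11.28
eef_pos: [0.5024, 0.2943, 0.1844]
eef_rot: [0.748, 0.663, -0.001, -0.001]
force: [0.8, -0.2, -1.6]
opening: 0.205
gripper_force: 59.7
t: 11.65
eef_pos: [0.5025, 0.2944, 0.1786]
eef_rot: [0.748, 0.663, -0.0, -0.001]
force: [-0.8, 0.2, -1.4]
opening: 0.201
gripper_force: 59.7
```

View pics/s3.png

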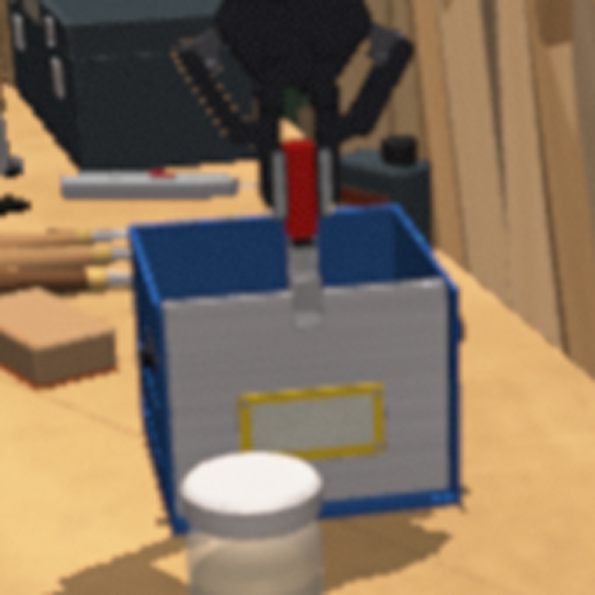

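The leg hangs outside the gate at (307,305) and the strap runs behind the rim, near its middle. About 6 mm remain, so I'm lowering in small steps until it touches.

```bash
python3 -m jog '[[[0,0,0.003],[0,0,0],0],[[0,0,0.004],[0,0,0],0],[[0,0,0.004],[0,0,0],0]]'; python3 -m jog '[[[0,0,0.001],[0,0,0],0],[[0,0,0.001],[0,0,0],0]]'; python3 -m jog '[[[0,0,0.001],[0,0,0],0],[[0,0,0.001],[0,0,0],0]]'; python3 -m jog '[[[0,0,0.0007],[0,0,0],0],[[0,0,0.0007],[0,0,0],0]]'
```

```text
t: 12.08
eef_pos: [0.5026, 0.2944, 0.1748]
eef_rot: [0.748, 0.663, -0.0, -0.001]
force: [0.9, 0.4, -0.7]
opening: 0.2
gripper_force: 59.7
t: 12.32
eef_pos: [0.5026, 0.2945, 0.1739]
eef_rot: [0.748, 0.663, -0.0, -0.001]
force: [0.5, 0.0, -1.3]
opening: 0.202
gripper_force: 59.7
t: 12.58
eef_pos: [0.5026, 0.2944, 0.1729]
eef_rot: [0.748, 0.663, -0.0, -0.001]
force: [0.1, -0.6, -1.5]
opening: 0.199
gripper_force: 59.8
t: 12.82
eef_pos: [0.5027, 0.2945, 0.1727]
eef_rot: [0.748, 0.663, 0.0, -0.001]
force: [-0.9, 0.0, 1.4]
opening: 0.204
gripper_force: 60.0
```

Contact is starting: the vertical force has changed sign. One more small step for a firm reading.

```bash
python3 -m jog '[[[0,0,0.0006],[0,0,0],0],[[0,0,0.0006],[0,0,0],0],[[0,0,0.0006],[0,0,0],0]]'
```

```text
t: 13.2
eef_pos: [0.5028, 0.2946, 0.1725]
eef_rot: [0.748, 0.663, 0.0, -0.001]
force: [-2.7, -1.6, 5.3]
opening: 0.202
gripper_force: 60.6
```

It is resting on the rim with about 7 N, and slightly over that in hand weight. Opening, then withdrawing straight up.

```bash
python3 -m jog '[[[0,0,0],[0,0,0],0.3],[[0,0,0],[0,0,0],0.4],[[0,0,0],[0,0,0],0.6],[[0,0,0],[0,0,0],0.6],[[0,0,0],[0,0,0],0.6]]'; python3 -m jog '[[[0,0,-0.01],[0,0,0],0.6],[[0,0,-0.03],[0,0,0],0.6],[[0,0,-0.07],[0,0,0],0.6],[[0,0,-0.12],[0,0,0],0.6],[[0,0,-0.15],[0,0,0],0.6],[[0,0,-0.15],[0,0,0],0.6],[[0,0,-0.15],[0,0,0],0.6]]'
python3 - <<'E'
from gate import *
from scipy.optimize import least_squares
S0=R.from_matrix(np.c_[ux,uy,[0,0,1]])*R.from_euler("y",40,degrees=True); o0=G-S0.apply([-.0494,0,.0499])
L=[]
for n in("scene","side","wrist"):
    c=env.camera(n); P=cloud(c); Q=P[c["range_z"]>0]
    if n=="side": cv2.imwrite('pics/s4.png',cv2.resize(c['color'][120:290,180:350,::-1],None,fx=3.5,fy=3.5,interpolation=2))
    q=S0.inv().apply(Q-o0); ul=q@U; L.append(q[(model(q)<.012)&(ul>.078)])
q=np.vstack(L)
r=least_squares(lambda v:model(R.from_rotvec(v[3:]).inv().apply(q-v[:3])),np.zeros(6),loss="soft_l1",f_scale=.002)
S=S0*R.from_rotvec(r.x[3:]);d=o0+S0.apply(r.x[:3])+S.apply([-.0494,0,.0499])-G
print(len(q),np.median(abs(r.fun)),"slot",d@ux,d@uy,d[2],"u",S.apply(U),"tilt",np.arccos(S.as_matrix()[2,2]),env.get_state()["t"])
E
```

```text
t: 13.82
eef_pos: [0.5027, 0.2945, 0.1716]
eef_rot: [0.748, 0.663, -0.0, -0.001]
force: [0.0, 0.2, -0.5]
opening: 0.6
gripper_force: 0.0
t: 14.7
eef_pos: [0.5027, 0.2941, 0.3215]
eef_rot: [0.748, 0.663, -0.0, -0.001]
force: [-0.9, -0.9, -0.1]
opening: 0.599
gripper_force: 0.0
1377 0.0006719126172317312 slot 0.0016779231600661368 -0.0011981296259392057 7.423725556690575e-05 u [-0.0111466   0.06606489  0.99785579] tilt 0.7633474854828922 14.85
```

View pics/s4.png

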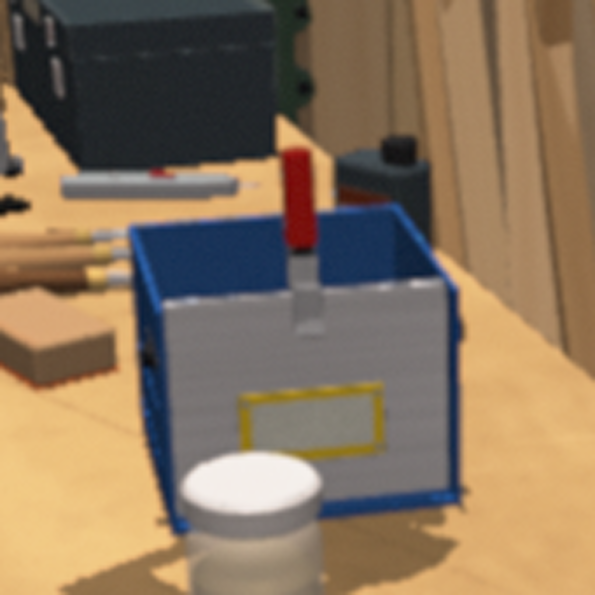

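The scoop hangs on the rim near its middle, with the hook outside at (308,310) and the handle upright. Its tilt is 0.76 rad, inside the 0.55–0.85 limit, and the slot is at rim height.

```bash
python3 -c "
from station import env; print(env.close_job())"
```

```text
the job is handed in; nothing more can be done
None
```

The scoop hangs by its hook on the blue bin's gate, near the middle of the rim with the bowl inside and the handle about 4° off upright; I handed the job in at about 15 s, and no verdict came back.

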